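# Face up the stock in a pull-out tray

### The arm

A 6-joint arm with a two-finger parallel gripper is mounted at the origin on the work surface. World frame = base frame: x ahead of the robot, y to its left, z up, the work surface at z = 0. Lengths are in m, angles in rad, forces in N, time in s.
With the tool pointing down it reaches from about 0.275 to 0.875 m from the base axis. Payload 12.5 kg.
Tool frame: the origin (TCP) lies at the very end of the fingers, on their centre line; the grasp point (between the pads) lies 19 mm behind it; z points along the fingers, y is the line along which they close (so a half turn about z gives the same grasp; the last joint's range is limited). The gripper opens to 85 mm and grips with 20 to 120 N. Pads are 22 mm wide; open, the fingers measure 114 mm over their backs; the gripper's body (76 mm by 85 mm) begins 54 mm behind the grasp point. The pads swing forward as they close: fully open they stand 13 mm farther back than shut.
Start: joints at [-1.34, 0.351, 1.652, -0, 1.139, -0.085], TCP at [0.171, -0.523, 0.231] pointing down, gripper open.
Joint ranges: [-2.75, 2.75], [-0.79, 2.1], [0.01, 2.65], [-1.57, 4.71], [0.07, 3.14], [-2.87, 2.87]. Speed limits (rad/s): [2.22, 2.22, 2.79, 3.14, 3.14, 3.14].

### API

Orientations are given as a 3x3 rotation matrix whose columns are the frame's x, y, z axes.
In Python, from bench import manip gives the robot as it stands. Calls block until the motion is done:
- manip.move_ptp(position, orientation): joint-space move of the TCP to a pose.
- manip.move_l(position, attitude=None, max_speed=0.15): straight line of the TCP; attitude=None keeps the orientation; max_speed is the mean speed in m/s.
- manip.move_j(angles): joint-space move.
- manip.set_gripper(opening, effort=None): opening from 0.0 (shut) to 1.0 (fully open); effort is the grip in N (None keeps the last); returns when the fingers have stopped.
- manip.dwell(seconds).
- manip.inverse_kinematics(position, orientation): joint angles nearest the present ones, or None.
- manip.grab_frame(name): name is "scene" or "top"; returns (picture, depth): 420x560x3 uint8, red, green, blue; 420x560 float32, m along the optical axis (not along the pixel's ray), 0 where there is no reading.
- manip.get_calibration(name): a dict with "camera_matrix" (3x3 intrinsics, pixels), "R" (3x3) and "t" (3): a world point X has camera coordinates R X + t. Camera axes: x right, y down, z forward; pixel columns grow to the right and rows downward; lengths in m; the calibration is good to about 2 mm. A picture is of the moment at which its call begins. get_calibration takes no time and is no camera call.
A pose or a line that the arm cannot do raises manip.Unreachable and nothing moves.
- manip.sign_off(): hands the job in, once; it reports no verdict.
Trained networks look in the newest picture that a camera, given by its name, has taken for a name from the list of things; names that differ only in an ending like _2 or _b are one class to them, and where a whole thing is asked for, a point or a joint stands for the part that bears it (a point fixed in the world has none). Each returns a list of dicts, best first, with "confidence" (0 to 1); they miss things now and then, are a little off and sometimes report something else, mostly with a low value. They report only what shows in the picture. A call takes as long as a camera call. They do not tell look-alikes from the thing itself.
- manip.look_for(camera, name): "at" ([x, y, z] in m, in world coordinates, good to about 4 mm: the middle of the surface that is visible of it).
Readings, each from a call of its own:
- manip.current_time(): time.
- manip.current_qpos(): joint angles.
- manip.current_joint_vel(): joint speeds.
- manip.current_joint_torque(): joint torques, N m.
- manip.current_ee_pos(): TCP position.
- manip.current_tcp_rot(): TCP orientation.
- manip.current_force(): force on the tool from outside, world axes, zero at the start.
- manip.current_ft_torque(): the same for the moment, N m.
- manip.current_grip_width(): opening from 0.0 (shut) to 1.0 (fully open).
Only numpy, scipy, OpenCV 4.12 (cv2) and the standard library are available. Lean on these libraries where they do the work, as an engineer would, in place of code of your own. Each camera call takes 0.05 s, during which the arm holds its last target. There are 200 camera calls.

### The job

Face up the stock in the blue pull-out tray: hook a fingertip behind its front lip and draw the tray out to its stop, then reach behind the white carton with the green band that has slipped back and draw it forward along its lane until it stands against the front lip, and push the tray fully home again so that the carton stays at the lip. Only draw and push: do not lift or tip any carton, and leave the other cartons, the grey tray and the things lying on the bench as they are.

Things in the scene. Friction and masses are not known exactly. Their poses are not given: they have to be found in the camera images.
- blue_tray (a joint): travel in m of the blue sheet-steel tray along its side slides: 0 = fully home, 0.16 = drawn fully out, at its stop. It starts home. It stays where it is left; it slides with about 3 N of friction and has no catch
- blue_lip (a point): middle of the blue front lip's top edge, on its inner face; moves with the tray. x points into the unit (tray is drawn out along -x), y left seen from the robot, z up. Lip 6 mm thick (outer face x = -6 mm), 198 mm long, 35 mm above the tray floor (z = -35 mm). Tray 270 mm deep inside, side walls at y = +-97 mm, 27 mm high; a divider 3 mm thick, 20 mm high along y = 0 makes two 95 mm lanes
- blue_lane (a point): the inner top edge of the blue lip at the middle of the green-banded carton's lane, the right-hand lane seen from the robot (y = -48 mm from blue_lip); same axes, moves with the tray. Behind it the tray floor is clear for 55 to 100 mm at the start, up to that carton
- blue_deck_edge (a point): middle of the top front edge of the fixed sheet-steel deck over the blue tray; 222 mm wide, same axes as blue_lip. Deck and side panels run from here 250 mm back (+x). Its top lies 26 mm above the lip's top; 58 mm are free between tray floor and deck. Tray home: the lip's inner face is 50 mm in front of this edge. Stock stands on the deck from 130 mm back, up to 75 mm high
- green_carton_mid (a point): the white carton with the green band that has slipped back in the right-hand lane of the blue tray, under the deck: 52 mm front to back (its x), 72 mm wide, 45 mm high; point at its centre, half-way up. 0.11 to 0.22 kg. Nothing stands before or behind it in its lane. With the tray drawn out, at least 40 mm lie clear between its rear face and the deck edge
- orange_front_mid (a point): white carton with orange band standing at the lip in the other (left-hand) lane of the blue tray; rides with the tray: 52 mm front to back (its x), 72 mm wide, 45 mm high; point at its centre, half-way up
- orange_back_mid (a point): white carton with orange band close behind the first one, left-hand lane of the blue tray: 52 mm front to back (its x), 72 mm wide, 45 mm high; point at its centre, half-way up
- grey_lip (a point): middle of the inner top edge of the front lip of the grey tray in the neighbouring bay, 230 mm beside the blue one, on its left or right; the same make, and same axes; it starts home or up to 12 mm out and is to stay as it is
- red_front_mid (a point): white carton with red band in the grey tray, right-hand lane: 52 mm front to back (its x), 72 mm wide, 45 mm high; point at its centre, half-way up
- black_front_mid (a point): white carton with black band in the grey tray, left-hand lane: 52 mm front to back (its x), 72 mm wide, 45 mm high; point at its centre, half-way up
- tape_dispenser: black desk tape dispenser with a clear roll, 150 x 58 x 88 mm, long along its x, on the bench left of the unit; origin at the centre of its underside
- label_roll: roll of white labels standing on end, 90 mm across, 50 mm high, on the bench right of the unit; origin at the centre of its underside
- box_knife: orange box knife lying flat, 145 x 26 x 16 mm, on the bench to the right in front; origin at its underside
- pen_mug: white mug, 80 mm across, 95 mm high, on the bench right of the unit; origin at the centre of its underside
Mind the look-alikes: they are no part of the job. What is shaped like the part that bears orange_front_mid but brown, pink or turquoise is not meant.

How it is judged:
By the outcome, as a careful person would: the job done as asked, in the order asked, and still so for the second after the job is handed in, with the robot touching nothing.
It also fails if it takes over 59 s, if anything falls off the work surface, if the arm or the gripper's body presses on something with over 40 N, if the wrist force passes 120 N, or if a joint passes its speed limit or range.

## Working session

There is one attempt and no reset: what is moved stays moved. The work goes in short steps, each a Python script; the robot and the scene stay as the last script left them, time stands still between calls to the robot, and variables do not carry over. Pictures are saved under pics/ and viewed, on a budget of 10 in all, crops included, one or two more only if the job needs it, and the job is handed in when it is done.

```bash
mkdir -p pics; cat > h.py <<'E'
from bench import manip as m
import numpy as np, cv2
def shot(cam,fn):
    p,d=m.grab_frame(cam); cv2.imwrite('pics/'+fn,p[:,:,::-1]); np.savez('pics/'+fn+'.npz',p=p,d=d); return p,d
def world(cam,d,u,v):
    c=m.get_calibration(cam);K=np.array(c['camera_matrix']);R=np.array(c['R']);t=np.array(c['t'])
    z=d[v,u]; X=np.linalg.inv(K)@[u,v,1]*z
    return R.T@(X-t)
E
python3 - <<'E'
from h import *
np.set_printoptions(precision=4,suppress=True)
for c in ['scene','top']:
    shot(c,c+'0.png'); k=m.get_calibration(c); print(c,k)
    for n in ['blue_lip','blue_lane','green_carton_mid','orange_front_mid','blue_deck_edge','grey_lip','red_front_mid','black_front_mid']:
        print(n,[(np.round(o['at'],3),round(o['confidence'],2)) for o in m.look_for(c,n)[:3]])
a=cv2.imread('pics/scene0.png');b=cv2.imread('pics/top0.png')
print(m.current_time(),m.current_tcp_rot())
E
```

```text
scene {'camera_matrix': array([[421.4493,   0.    , 269.825 ],
       [  0.    , 421.4493, 206.9172],
       [  0.    ,   0.    ,   1.    ]]), 'R': array([[ 0.5066,  0.8621,  0.009 ],
       [ 0.6098, -0.351 , -0.7106],
       [-0.6094,  0.3654, -0.7036]]), 't': array([-0.2872, -0.2676,  1.6473])}
blue_lip [(array([ 0.615, -0.199,  0.062]), 0.88)]
blue_lane [(array([ 0.607, -0.197,  0.06 ]), 0.68)]
green_carton_mid []
orange_front_mid [(array([ 0.362, -0.134,  0.043]), 0.92), (array([0.395, 0.084, 0.039]), 0.91), (array([ 0.644, -0.114,  0.075]), 0.73)]
blue_deck_edge [(array([ 0.849, -0.201,  0.1  ]), 0.86)]
grey_lip [(array([0.64 , 0.072, 0.07 ]), 0.56)]
red_front_mid [(array([0.638, 0.069, 0.07 ]), 0.73), (array([0.663, 0.014, 0.082]), 0.53)]
black_front_mid [(array([ 0.641, -0.114,  0.075]), 0.63), (array([0.674, 0.114, 0.082]), 0.56)]
top {'camera_matrix': array([[470.8658,   0.    , 279.9967],
       [  0.    , 470.8658, 213.4388],
       [  0.    ,   0.    ,   1.    ]]), 'R': array([[ 0.0223, -0.9997, -0.0043],
       [-0.998 , -0.022 , -0.0584],
       [ 0.0583,  0.0056, -0.9983]]), 't': array([0.0214, 0.5524, 1.3829])}
blue_lip [(array([ 0.632, -0.192,  0.032]), 0.71)]
blue_lane [(array([ 0.638, -0.197,  0.032]), 0.97)]
green_carton_mid []
orange_front_mid [(array([0.385, 0.092, 0.044]), 0.97), (array([0.529, 0.059, 0.044]), 0.94), (array([ 0.647, -0.109,  0.081]), 0.83)]
blue_deck_edge [(array([ 0.772, -0.184,  0.097]), 0.87)]
grey_lip [(array([0.655, 0.071, 0.034]), 0.64), (array([0.516, 0.451, 0.042]), 0.49)]
red_front_mid [(array([0.664, 0.016, 0.082]), 0.55)]
black_front_mid [(array([0.682, 0.122, 0.085]), 0.81)]
0.9 [[ 0.9506  0.3105  0.    ]
 [ 0.3105 -0.9506 -0.0001]
 [-0.      0.0001 -1.    ]]
```

View pics/scene0.png

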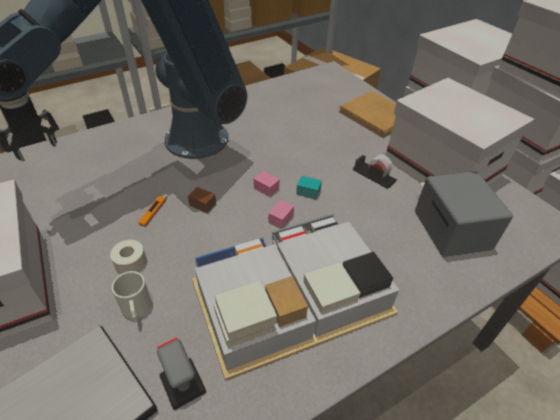

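View pics/top0.png

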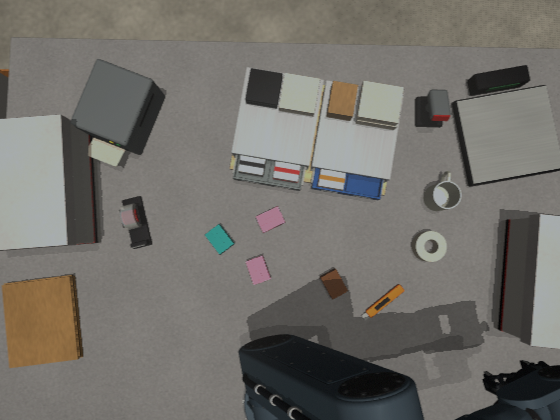

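The unit's deck front is at about row 150–178 (top view). The blue lip runs from (313,187) to (385,197), and the unit is slightly yawed. Next I'll fit the geometry from depth.

```bash
python3 - <<'E'
from h import *
np.set_printoptions(precision=4,suppress=True)
def cloud(cam):
    f=np.load(f'pics/{cam}0.png.npz');p,d=f['p'],f['d'];c=m.get_calibration(cam)
    v,u=np.mgrid[:420,:560];X=np.stack([u,v,np.ones_like(u)],-1)@np.linalg.inv(c['camera_matrix']).T*d[...,None]
    return p,d,(X-c['t'])@c['R']
for cam in ['top','scene']:
    p,d,W=cloud(cam)
    hsv=cv2.cvtColor(p,cv2.COLOR_RGB2HSV)
    blue=(hsv[...,0]>100)&(hsv[...,0]<125)&(hsv[...,1]>130)&(d>0)&(W[...,0]>.55)&(W[...,0]<.75)&(abs(W[...,1]+.17)<.15)
    B=W[blue];print(cam,'blue n',len(B),B.min(0),B.max(0));h,e=np.histogram(B[:,2],bins=np.arange(0,.12,.005));print(h)
    lip=B[B[:,2]>h.size and 0 or 0.055]; print('high blue',len(lip),lip.min(0),lip.max(0) )
    # deck top
    reg=(W[...,0]>.6)&(W[...,0]<1.0)&(W[...,1]>-.32)&(W[...,1]<.22)&(d>0)
    h,e=np.histogram(W[reg][:,2],bins=np.arange(0.,.2,.004));print('z hist',list(zip(np.round(e[:-1],3),h)))
p,d,W=cloud('top')
for u in range(320,385,12):
    print(u,[(v,*np.round(W[v,u],3)) for v in range(164,202,2)])
cv2.imwrite('pics/c1.png',np.hstack([cv2.resize(cv2.imread('pics/top0.png')[140:210,225:400],None,fx=4.5,fy=4.5,interpolation=2)]))
E
```

```text
top blue n 740 [ 0.5984 -0.2554  0.0274] [ 0.687  -0.0595  0.0772]
[  0   0   0   0   0  11 203 344  58   3   1   8   4  44  57   7   0   0
   0   0   0   0   0]Traceback (most recent call last):
  File "<stdin>", line 12, in <module>
ValueError: The truth value of an array with more than one element is ambiguous. Use a.any() or a.all()
```

```bash
cat >> h.py <<'E'
def cloud(cam,fn):
    f=np.load(f'pics/{fn}.png.npz');p,d=f['p'],f['d'];c=m.get_calibration(cam)
    v,u=np.mgrid[:420,:560];X=np.stack([u,v,np.ones_like(u)],-1)@np.linalg.inv(c['camera_matrix']).T*d[...,None]
    return p,d,(X-c['t'])@c['R']
def bluemask(p,d,W,x0=.4):
    hsv=cv2.cvtColor(p,cv2.COLOR_RGB2HSV)
    return (hsv[...,0]>100)&(hsv[...,0]<125)&(hsv[...,1]>130)&(d>0)&(W[...,0]>x0)&(W[...,0]<.75)&(abs(W[...,1]+.17)<.15)
E
python3 - <<'E'
from h import *
np.set_printoptions(precision=4,suppress=True)
for cam in ['top','scene']:
    p,d,W=cloud(cam,cam+'0')
    B=W[bluemask(p,d,W)]; L=B[B[:,2]>.062]
    k=np.polyfit(L[:,1],L[:,0],1); r=L[:,0]-np.polyval(k,L[:,1]); 
    print(cam,len(L),L.min(0),L.max(0),np.median(L[:,2]),'fit',k,'yaw',np.arctan(-k[0]),np.percentile(r,[2,50,98]))
    print('floor',np.median(B[B[:,2]<.045][:,2]))
    # deck
    D=(W[...,2]>.088)&(W[...,2]<.108)&(d>0)&(W[...,0]>.6)&(W[...,0]<1.)&(W[...,1]>-.33)&(W[...,1]<.22)
    P=W[D];print('deck z',np.median(P[:,2]))
    for nm,lo,hi in(('blue',-.26,-.075),('grey',-.03,.15)):
        E=[]
        for y in np.arange(lo,hi,.006):
            s=P[abs(P[:,1]-y)<.004]
            if len(s)>8:E.append((y,np.percentile(s[:,0],2)))
        E=np.array(E);k2=np.polyfit(E[:,0],E[:,1],1);print(nm,'deck edge',k2,'yaw',np.arctan(-k2[0]),np.std(E[:,1]-np.polyval(k2,E[:,0])), 'x-depth at y mid',np.polyval(k2,(lo+hi)/2))
    print('deck y range at x .75',[ (x,*np.percentile(P[abs(P[:,0]-x)<.006][:,1],[.5,99.5])) for x in(.72,.75,.78)])
cv2.imwrite('pics/c1.png',cv2.resize(cv2.imread('pics/top0.png')[140:210,225:400],None,fx=4.5,fy=4.5,interpolation=2))
R=np.array([[0,1,0],[1,0,0],[0,0,-1.]]).T
print(m.current_ee_pos())
E
```

```text
top 111 [ 0.5984 -0.2541  0.0638] [ 0.6394 -0.0595  0.0772] 0.07065382951235501 fit [0.1251 0.6342] yaw -0.12441125694206445 [-0.0043 -0.0005  0.0146]
floor 0.03616787848413196
deck z 0.09741169174194288
blue deck edge [0.1519 0.6931] yaw -0.1507507311223807 0.0009158355843404982 x-depth at y mid 0.6676572201993203
grey deck edge [0.152  0.6922] yaw -0.1508610908475701 0.0008490174320716856 x-depth at y mid 0.7012816577910551
deck y range at x .75 [(0.72, np.float64(-0.27885198959192636), np.float64(0.17271861979185857)), (0.75, np.float64(-0.28327706825132354), np.float64(0.16971027897329294)), (0.78, np.float64(-0.28790603599211123), np.float64(0.16466282680043012))]Traceback (most recent call last):
  File "<stdin>", line 6, in <module>
    raise TypeError("expected non-empty vector for x")
TypeError: expected non-empty vector for x
```

Fit: unit yaw −0.151, lip top z≈0.071, floor 0.036, deck 0.097. These match the given 35 mm and 26 mm offsets. The lip line and deck edge also agree with the 50 mm offset, so I'll go for the hook.

```bash
cat >> h.py <<'E'
a=-.1508; ex=np.array([np.cos(a),np.sin(a),0]); ey=np.array([-np.sin(a),np.cos(a),0])
XL,YL,ZL=.6355,-.061,.071      # blue_lip, home, unit axes
Rt=np.c_[ex,-ey,[0,0,-1]]
def P(x,y,z): return (XL+x)*ex+(YL+y)*ey+[0,0,ZL+z]   # relative to home lip
def rel(): p=np.array(m.current_ee_pos()); return np.array([p@ex-XL,p@ey-YL,p[2]-ZL])
def F(): f=np.array(m.current_force()); return np.array([f@ex,f@ey,f[2]])
def go(x,y,z,v=.15): m.move_l(P(x,y,z),Rt,max_speed=v)
def st(s=''): print(s,round(m.current_time(),2),rel().round(4),F().round(1))
E
python3 - <<'E'
from h import *
np.set_printoptions(suppress=True)
m.set_gripper(0.0)
st('shut')
m.move_ptp(P(.019,-.044,.09),Rt); st('above')
go(.019,-.044,.02,.15); st()
go(.019,-.044,-.012,.06); st()
go(.019,-.044,-.024,.05); st('down')
go(.005,-.044,-.024,.03); st('contact?')
E
```

```text
shut 1.67 [-0.3881 -0.4302  0.1603] [-0.2 -0.   0.6]
above 3.7 [ 0.0188 -0.0449  0.0902] [ 0.3  0.3 -0.2]
 4.32 [ 0.0194 -0.0443  0.0208] [ 0.5 -0.9 -0.1]
 5.0 [ 0.0191 -0.044  -0.012 ] [ 1.1 -0.3  0.1]
down 5.39 [ 0.0188 -0.044  -0.0244] [-0.4 -0.3  0.3]
contact? 6.01 [ 0.0048 -0.044  -0.024 ] [ 0.2  0.8 -0.9]
```

```bash
python3 - <<'E'
from h import *
np.set_printoptions(suppress=True)
for x in (-.01,-.03):
    go(x,-.044,-.024,.04); st()
shot('scene','s1.png')
E
```

```text
6.53 [-0.0104 -0.044  -0.024 ] [-0.6  0.3  0.2]
 7.18 [-0.0304 -0.044  -0.024 ] [-0.6 -1.2  0.3]
```

View pics/s1.png

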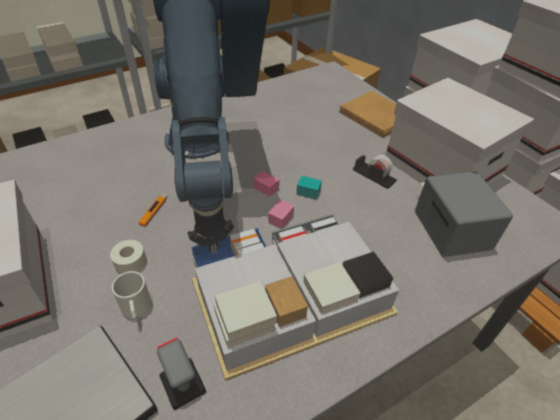

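The tray is following the finger: it is visibly out and blue floor shows around (210,245). Continuing to the stop.

```bash
python3 - <<'E'
from h import *
np.set_printoptions(suppress=True)
go(-.140,-.044,-.024,.06); st()
x=-.140
while x>-.175:
    x-=.003; go(x,-.044,-.024,.03); f=F()
    if abs(f[0])>9: break
st('stop')
E
```

```text
9.22 [-0.1399 -0.0439 -0.024 ] [ 2.4 -1.5  2.2]
stop 10.22 [-0.1506 -0.0441 -0.0238] [ 9.3  1.  -5.3]
```

```bash
python3 - <<'E'
from h import *
np.set_printoptions(suppress=True)
go(-.1545,-.044,-.024,.03); st('press')
go(-.145,-.044,-.024,.05); go(-.145,-.044,.09,.2)
m.move_ptp(P(-.02,-.25,.13),Rt); st('aside')
p,d=shot('top','t2.png'); 
for n in ['green_carton_mid','orange_front_mid','blue_lip','blue_lane']: print(n,[(((np.array(o['at'])@ex-XL).round(4),(np.array(o['at'])@ey-YL).round(4),round(o['at'][2]-ZL,4)),round(o['confidence'],2)) for o in m.look_for('top',n)[:4]])
p,d,W=cloud('top','t2'); U=np.stack([W@ex-XL,W@ey-YL,W[...,2]-ZL],-1)
# carton top in the lane
M=(d>0)&(abs(U[...,2]-.010)<.006)&(U[...,1]<-.005)&(U[...,1]>-.095)&(U[...,0]>-.15)&(U[...,0]<.045)
Q=U[M];print(len(Q),np.percentile(Q,[2,50,98],axis=0))
M=bluemask(p,d,W,.4)&(abs(U[...,2])<.006)&(U[...,0]<-.1);Q=U[M];print('lip',len(Q),np.percentile(Q,[2,50,98],axis=0))
cv2.imwrite('pics/c2.png',cv2.resize(p[130:290,220:440,::-1],None,fx=3.5,fy=3.5))
E
```

```text
press 10.47 [-0.1506 -0.0444 -0.0234] [ 21.2   4.4 -14.8]
aside 12.49 [-0.0205 -0.2489  0.1289] [-0.1  0.9  0.4]
green_carton_mid [((np.float64(-0.0469), np.float64(-0.0453), 0.0042), 0.81), ((np.float64(-0.1083), np.float64(-0.236), -0.0207), 0.48)]
orange_front_mid [((np.float64(-0.1169), np.float64(0.2001), -0.0271), 0.85), ((np.float64(-0.1354), np.float64(0.048), 0.0101), 0.82), ((np.float64(-0.2009), np.float64(0.3371), -0.0235), 0.72), ((np.float64(-0.2703), np.float64(0.2108), -0.03), 0.63)]
blue_lip [((np.float64(-0.0328), np.float64(-0.0057), -0.034), 0.87), ((np.float64(-0.0015), np.float64(0.2309), -0.0389), 0.58)]
blue_lane [((np.float64(-0.0209), np.float64(-0.0098), -0.0356), 0.64)]
459 [[-0.0709424  -0.07718881  0.00499533]
 [-0.04604546 -0.04247633  0.0102832 ]
 [-0.02073145 -0.00761524  0.01527202]]
lip 105 [[-0.16672982 -0.09413685 -0.00554386]
 [-0.16456925 -0.00825034  0.00013815]
 [-0.14088448  0.09269113  0.00375829]]
```

View pics/c2.png

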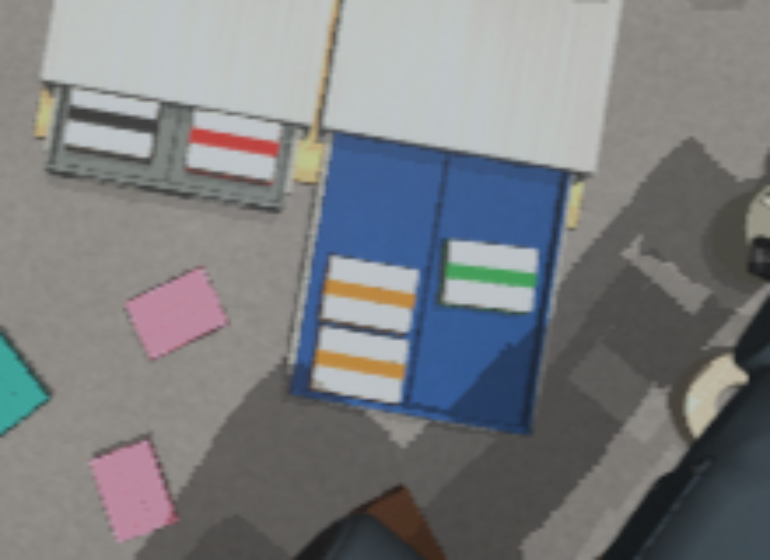

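Tray out (inner lip at −0.161 against home). The green carton spans x −0.072…−0.020, centred at y −0.043, leaving 70 mm to the deck edge. Now I'll reach behind it and draw it forward.

```bash
python3 - <<'E'
from h import *
np.set_printoptions(suppress=True)
y=-.043
m.move_ptp(P(.014,y,.10),Rt); st()
go(.014,y,.02,.15); go(.014,y,-.025,.07); st('down')
go(-.09,y,-.025,.05); st('drawn')
x=-.09
while x>-.104:
    x-=.0015; go(x,y,-.025,.02); f=F()
    if f[0]>5: break
st('lip')
go(x+.012,y,-.025,.04); go(x+.012,y,.10,.2)
m.move_ptp(P(-.186,-.12,.12),Rt)
m.move_ptp(P(-.02,-.25,.13),Rt); st('aside')
p,d=shot('top','t3.png'); 
p,d,W=cloud('top','t3'); U=np.stack([W@ex-XL,W@ey-YL,W[...,2]-ZL],-1)
M=(d>0)&(abs(U[...,2]-.010)<.006)&(U[...,1]<-.005)&(U[...,1]>-.095)&(U[...,0]>-.17)&(U[...,0]<.045)
Q=U[M];print(len(Q),np.percentile(Q,[2,50,98],axis=0))
cv2.imwrite('pics/c3.png',cv2.resize(p[130:290,220:440,::-1],None,fx=3.5,fy=3.5))
E
```

```text
13.6 [ 0.0141 -0.0442  0.1004] [-1.  -0.   0.1]
down 15.07 [ 0.0142 -0.043  -0.0248] [-0.5  0.9 -0.2]
drawn 17.31 [-0.09  -0.043 -0.025] [ 1.  -0.3  0.4]
lip 19.06 [-0.0986 -0.043  -0.0244] [10.2  3.2 -2.9]
aside 21.7 [-0.0202 -0.2488  0.1293] [-0.5 -0.1  0.5]
466 [[-0.1615333  -0.07604396  0.00465575]
 [-0.13688767 -0.04088446  0.01011215]
 [-0.11132408 -0.00633322  0.01522048]]
```

View pics/c3.png

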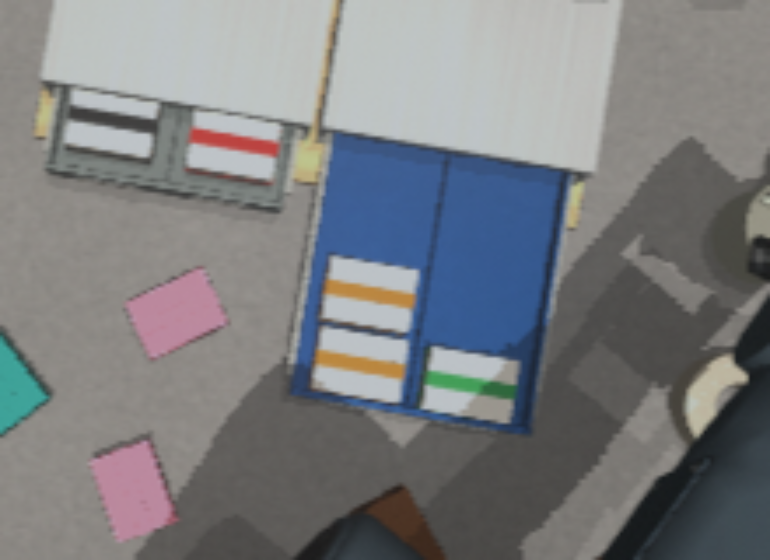

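The green carton stands square at the lip and the neighbours are unmoved. The brown look-alike's corner is about 65 mm in front of the lip, which leaves room for the finger. Now I'll push home at mid-lip.

```bash
python3 - <<'E'
from h import *
np.set_printoptions(suppress=True)
m.move_ptp(P(-.193,0,.11),Rt); go(-.193,0,.02,.15); go(-.193,0,-.02,.08); st('front')
go(-.176,0,-.02,.02); st('contact')
go(-.035,0,-.02,.05); st('near')
x=-.035
while x<-.005:
    x+=.002; go(x,0,-.02,.02); f=F()
    if f[0]<-9: break
st('home')
x+=.001; go(x,0,-.02,.02); st('press')
go(x-.025,0,-.02,.05); go(x-.025,0,.10,.2)
m.move_ptp(P(-.15,-.25,.13),Rt); m.move_ptp(P(-.15,-.36,.14),Rt); st('aside')
p,d=shot('top','t4.png'); shot('scene','s4.png')
p,d,W=cloud('top','t4'); U=np.stack([W@ex-XL,W@ey-YL,W[...,2]-ZL],-1)
for a,b in((-.095,-.005),(.005,.095)):
    M=(d>0)&(abs(U[...,2]-.010)<.006)&(U[...,1]<b)&(U[...,1]>a)&(U[...,0]>-.17)&(U[...,0]<.045)
    Q=U[M];print(len(Q),np.percentile(Q,[2,50,98],axis=0))
M=bluemask(p,d,W,.4)&(abs(U[...,2])<.006);Q=U[M];print('lip',len(Q),np.percentile(Q,[2,50,98],axis=0))
p0,d0,W0=cloud('top','top0');U0=np.stack([W0@ex-XL,W0@ey-YL,W0[...,2]-ZL],-1);M=bluemask(p0,d0,W0,.4)&(abs(U0[...,2])<.006);Q=U0[M];print('lip at start',len(Q),np.percentile(Q,[2,50,98],axis=0))
cv2.imwrite('pics/c4.png',cv2.resize(p[130:290,220:440,::-1],None,fx=3.5,fy=3.5))
E
```

```text
front 24.32 [-0.1928 -0.     -0.0197] [-0.1  0.7  0.3]
contact 25.32 [-0.1761  0.     -0.0201] [-1.2 -0.4  0. ]
near 28.28 [-0.035 -0.    -0.02 ] [-2.5  1.7 -0.1]
home 30.53 [-0.0188  0.     -0.02  ] [-12.1  -0.1   9.1]
press 30.78 [-0.0187  0.0001 -0.02  ] [-18.7  -0.8  13.1]
aside 33.77 [-0.1495 -0.3594  0.1394] [0.  0.4 0.6]
416 [[-0.00203485 -0.0751674   0.00514096]
 [ 0.02036051 -0.04103467  0.01032682]
 [ 0.0441228  -0.00635678  0.01541376]]
404 [[-0.00106037  0.01519727  0.00510982]
 [ 0.02145347  0.05066589  0.01022579]
 [ 0.04383741  0.0847842   0.01517364]]
lip 93 [[-0.00758539 -0.0926607  -0.00438303]
 [-0.00514839 -0.00196291 -0.00026732]
 [-0.00273491  0.09428861  0.00454889]]
lip at start 107 [[-0.00756867 -0.09413342 -0.00550375]
 [-0.00505537 -0.00835022 -0.0002409 ]
 [-0.00167599  0.0937328   0.00455649]]
```

View pics/c4.png

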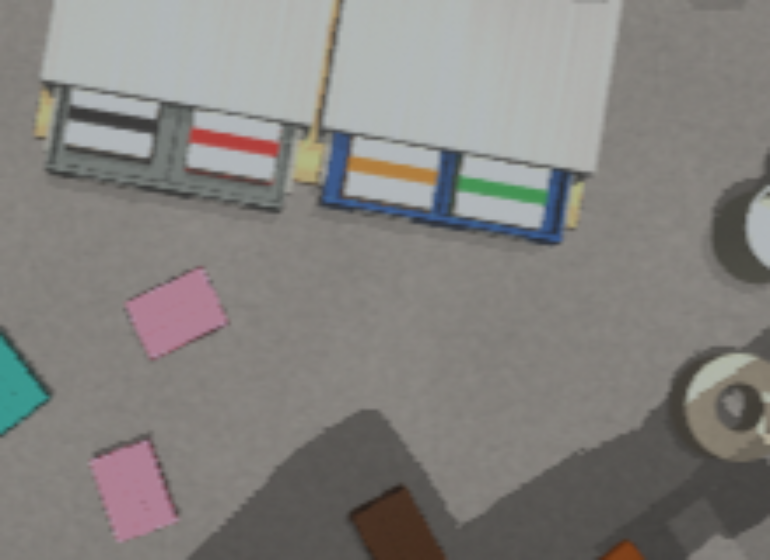

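The tray is home, with the lip where it started, and the green carton is at the lip. The grey tray and the bench items in view haven't moved, and the robot is clear of everything. Handing in.

```bash
python3 -c "
from h import *
m.sign_off()"
```

```text
the job is handed in; nothing more can be done
```

The blue tray was drawn out, the green-banded carton was brought forward to the front lip, and the tray was pushed home again. I handed the job in about 34 s into the 59 s limit.

- **Drawing out:** With the shut fingertip hooked behind the lip in the right-hand lane, I pulled until the force rose to 21 N with no further movement. The images then showed the lip about 0.16 m out.
- **Carton forward:** I reached down behind the carton and drew it along its lane until it pressed on the lip at 10 N. It stood square.
- **Pushing home:** I pushed slowly on the middle of the lip's outer face until it stopped, at 19 N.

**Last checks (top camera):**
- The lip is back within about 0.1 mm of its starting position.
- The green carton's front face is at the lip to within about 2 mm, which is the limit of the measurement.
- The front orange carton is still at the lip.
- The rear orange carton is back under the deck and could not be seen. It stood in place when the tray was out.
- The grey tray, its cartons and the bench items in the last close-up look unmoved. I did not measure them or check the items outside that view again.

No check failed. The one oddity was that the first contact with the lip was too light to show on the force reading, so I confirmed from a picture that the tray was moving.

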